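# Pack the games tray: tall tin, then the domino case from under the books

## Task

Pack the games tray. First stand the tall blue tin upright in the free part of the tray's back bay (the bay farther from the robot), beside the jar; then slide the yellow domino case straight out from under the books, between the two bookends, until it is wholly clear of them, and lay it flat in the tray's front bay. Leave the two books and the bowl stacked in order, level behind the bookends (they simply settle down onto the table; do not unstack or lift them), and do not disturb anything else.

Things in the scene. Friction and masses are not known exactly. Their poses are not given: they have to be found in the camera images.
- bookends: Two fixed marble posts with dark steel tops, each 45 (x) x 16 (y) x 64 mm high. Origin on the table under the stack. In its frame the posts stand at x = -61.5 and +61.5, y = -78 mm, with a 78 mm gap centred on x = 0; the case sticks out through it towards -y. The posts hold the books back when the case is pulled to -y; the case is clear once all of it is beyond y = -86 mm. Place and yaw vary.
- case_mid (a point): Centre (half-way up) of the yellow domino case: a rigid box 44 mm (x) x 200 mm (y) x 22 mm high, about 0.2 kg, lying flat on the table under the books and about square to the bookends. Its -y end sticks out about 60 to 70 mm beyond the posts, towards the middle of the table. The books rest loose on it.
- lower_book_mid (a point): Centre of the lower, green book, 170 mm (x) x 130 mm (y) x 24 mm, about 0.26 kg, lying loose on the case, its -y edge up to 15 mm from the posts.
- upper_book_mid (a point): Centre of the upper, red book, 150 mm (x) x 115 mm (y) x 22 mm, about 0.2 kg, lying loose on the green book.
- bowl_mid (a point): Centre (half-way up) of a blue bowl, 90 mm across, 38 mm high, 0.1 kg, standing loose on the red book; its rim starts 106 mm above the table.
- tin_mid (a point): Centre (half-way up) of the tall blue tin with brass bands: a closed upright cylinder 60 mm across, 160 mm high, about 0.3 kg, standing on the table between the tray and the case, sometimes in the path of the case.
- tray: Fixed dark wooden tray, 226 mm (x) x 256 mm (y), walls 40 mm high and 8 mm thick; origin at the centre of its underside, x pointing to its back. A dividing wall along y, 40 mm high, at x = 0 makes two bays of about 101 mm (x) x 240 mm (y). Its yaw and place vary.
- back_bay (a point): Centre of the floor of the tray's back bay (tray x = +55 mm), the inner floor lying 8 mm above the table. The jar stands in this bay.
- front_bay (a point): Centre of the floor of the tray's front bay (tray x = -55 mm), the inner floor lying 8 mm above the table. Empty; the case belongs here with its length along the tray's y.
- jar_mid (a point): Half-way up an amber jar, 60 mm across, 90 mm high, standing in the back bay, anywhere from 80 mm left to 80 mm right of its centre; not to be disturbed.
- vase_mid (a point): Half-way up a white vase, 84 mm across, 160 mm high, at the far side of the table; not to be disturbed.
- candlestick_mid (a point): Half-way up a brass candlestick, 80 mm across, 140 mm high, at the far side; not to be disturbed.
- king_mid (a point): Half-way up a large wooden chess king, 72 mm across, 155 mm high, at the far side; not to be disturbed.
- mug_mid (a point): Half-way up a white mug, 76 mm across without its handle, 85 mm high, on the robot's side; not to be disturbed.
- dice_cup_mid (a point): Half-way up a terracotta dice cup, 72 mm across, 90 mm high, on the robot's side; not to be disturbed.
Mind the look-alikes: they are no part of the job. There is more than one size of the part that bears tin_mid; the job needs the smaller. Leave any brown look-alike of the part that bears bowl_mid alone.

How it is judged:
By the outcome, as a careful person would: the job done as asked, in the order asked, and still so for the second after the job is handed in, with the robot touching nothing.
It also fails if it takes over 69 s, if anything falls off the work surface, if the arm or the gripper's body presses on something with over 40 N, if the wrist force passes 120 N, or if a joint passes its speed limit or range.

## Robot

A 6-joint arm with a two-finger parallel gripper is mounted at the origin on the work surface. World frame = base frame: x ahead of the robot, y to its left, z up, the work surface at z = 0. Lengths are in mm, angles in degrees, forces in N, time in s.
With the tool pointing down it reaches from about 350 to 850 mm from the base axis. Payload 8.1 kg.
Tool frame: the origin (TCP) lies at the very end of the fingers, on their centre line; the grasp point (between the pads) lies r.tcp_to_grasp behind it (r.tcp_to_grasp is the distance from the TCP to the grasp point, in mm); z points along the fingers, y is the line along which they close (so a half turn about z gives the same grasp; the last joint's range is limited). The gripper opens to 85 mm and grips with 20 to 120 N. Pads are 22 mm wide; open, the fingers measure 114 mm over their backs; the gripper's body (76 mm by 85 mm) begins 54 mm behind the grasp point. The pads swing forward as they close: fully open they stand 13 mm farther back than shut.
Start: joints at [-79.664, 7.471, 85.268, -0, 87.261, -4.893], TCP at [157.629, -578.929, 231.292] pointing down, gripper open.
Joint ranges: [-169.43, 169.43], [-51.17, 129.36], [1.28, 143.12], [-76.62, 256.62], [0, 156.53], [-152.29, 152.29]. Speed limits (degrees/s): [136.94, 136.94, 159.86, 180, 180, 180].

## Interface

Orientations are given as [roll, pitch, yaw] about the fixed x, y, z axes, in that order (R = Rz(yaw) Ry(pitch) Rx(roll)).
In Python, from bench import r gives the robot as it stands.
- The arm moves only by the shell command python3 -m handwheel 'ROWS' [OPENING] [FORCE]. ROWS is JSON, a list of rows, each a list of 4 numbers: the shift along the tool's x, y, z in m, then the turn about the tool's z in degrees. A call has 1 to 10 rows; each row shifts and turns the commanded pose from where the row before left it, along the tool's axes as they then stand; what a row does not reach is not made up. A row lasts 1/10 s, in which the tool goes at most 50 mm and 8.59 degrees, less where a joint would pass 70% of its speed; a pose out of reach is approached as far as the arm can. A call is refused whole if a number of a shift passes 0.05 or a number of a turn 8.59, either way. A call with a gripper value outside its range is refused whole. OPENING is the finger opening in m, from 0 to 0.0854, set as the call begins (- or left out, the last holds). The fingers move at their own pace and stop on an object; FORCE is the grip in N (left out, the last holds). Time passes only in rows, so rows that do not move let the fingers close. It gives the time, the measured TCP pose, the force, the opening and the grip force at its end, in the units of the state.
- r.sense(): the state, without advancing time (a new reading comes with each control period).
- r.snapshot(name): name is "side" or "top" or "wrist"; returns the picture (420x560x3 uint8, red, green, blue); there is no depth.
- r.camera_params(name): a dict with "fx", "fy", "cx", "cy" (pixels), "D" ([k1, k2, p1, p2, k3] as OpenCV has them; the pictures are not rectified), "R" (3x3) and "t" (3): a world point X has camera coordinates R X + t; the wrist camera has in their place "mount" (4x4, takes a point from camera to tool coordinates, whose origin is the TCP and whose axes are the flange's). Camera axes: x right, y down, z forward; pixel columns grow to the right and rows downward; lengths in mm; the calibration is good to about 2 mm. A picture is of the moment at which its call begins: read the wrist's pose just before it. camera_params takes no time and is no camera call.
- r.hand_in(): hands the job in; it is judged then, once.
The state is a dict: "time": time; "joint_pos": joint angles; "qd": joint speeds; "joint_efforts": joint torques, N m; "tool_pos": TCP position; "tcp_rot": TCP orientation; "ft_force": force on the tool from outside, world axes, zero at the start; "wrist_torque": the same for the moment, N m; "finger_gap": finger opening in mm; "grip_force": force on a finger pad.
Only numpy, scipy, OpenCV 4.12 (cv2) and the standard library are available. Lean on these libraries where they do the work, as an engineer would, in place of code of your own. Each camera call takes 0.05 s, during which the arm holds its last target. There are 200 camera calls.

## Working session

There is one attempt and no reset: what is moved stays moved. The work goes in short steps, Python scripts to look and compute and a shell command to move; the robot and the scene stay as the last step left them, time stands still between calls to the robot, and variables do not carry over. Pictures are saved under pics/ and viewed, at most 10 in all, crops included, and the job is handed in when it is done.

```bash
ls; mkdir -p pics
cat > h.py <<'E'
import numpy as np, cv2
from bench import r
from scipy.spatial.transform import Rotation as Ro
def cam(n):
    p=r.camera_params(n)
    K=np.array([[p["fx"],0,p["cx"]],[0,p["fy"],p["cy"]],[0,0,1.]]);D=np.array(p["D"],float)
    if "R" in p: R=np.array(p["R"]);t=np.array(p["t"])
    else:
        s=r.sense();T=np.eye(4);T[:3,:3]=Ro.from_euler('xyz',s["tcp_rot"],degrees=True).as_matrix();T[:3,3]=s["tool_pos"]
        M=np.linalg.inv(T@np.array(p["mount"]));R=M[:3,:3];t=M[:3,3]
    return K,D,R,t
def ray(c,px):
    K,D,R,t=c
    u=cv2.undistortPoints(np.array(px,float).reshape(-1,1,2),K,D).reshape(-1,2)
    d=np.c_[u,np.ones(len(u))]@R
    return -R.T@t,d
def plane(c,px,z):
    o,d=ray(c,px); return o+d*((z-o[2])/d[:,2])[:,None]
def proj(c,X):
    K,D,R,t=c
    return cv2.projectPoints(np.array(X,float).reshape(-1,3),cv2.Rodrigues(R)[0],t,K,D)[0].reshape(-1,2)
E
python3 - <<'E'
from h import *
for n in("top","side"):
    im=r.snapshot(n); np.save(f"pics/{n}.npy",im); cv2.imwrite(f"pics/{n}.png",im[:,:,::-1])
    c=cam(n); print(n,(-c[2].T@c[3]).round(),c[0][0,0],c[2].round(2).tolist())
print(r.sense(),r.tcp_to_grasp,np.array(r.camera_params("wrist")["mount"]).round(2).tolist())
E
```

```text
pics
top [ 348.   61. 1487.] 545.453875188125 [[0.02, -1.0, 0.01], [-0.99, -0.02, -0.16], [0.16, -0.0, -0.99]]
side [ 317. -853.  616.] 480.39156274729925 [[0.97, -0.25, -0.01], [-0.13, -0.48, -0.87], [0.21, 0.84, -0.49]]
{'time': 0.1, 'joint_pos': array([-7.96642431e+01,  7.51057740e+00,  8.53221548e+01,  1.21543735e-03,
        8.72619006e+01, -4.89147934e+00]), 'qd': array([ 0.00039543, -0.09778961, -0.01247367, -0.06519562, -0.08091424,
       -0.05732218]), 'joint_efforts': array([ 1.16175470e-03, -5.70949566e+01, -5.01942337e+01, -2.00846266e-04,
        8.08463461e-03, -1.90648393e-05]), 'tool_pos': array([ 157.5459914 , -578.44165763,  230.35993709]), 'tcp_rot': array([-1.79905815e+02, -9.27874890e-03,  1.52271696e+01]), 'ft_force': array([ 0.4137514 , -0.06768447, -0.41573604]), 'wrist_torque': array([ 0.00408784, -0.02632407,  0.01715885]), 'grip_force': 0.0, 'finger_gap': 85.40992791193432} 18.700000000000003 [[0.0, -0.95, -0.31, 77.71], [1.0, 0.0, -0.0, -0.6], [0.0, -0.31, 0.95, -142.49], [0.0, 0.0, 0.0, 1.0]]
```

View pics/top.png

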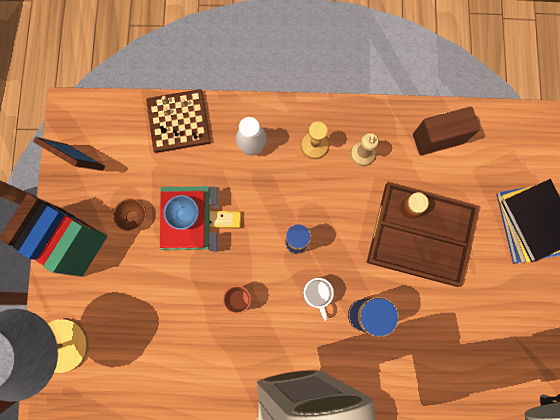

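View pics/side.png

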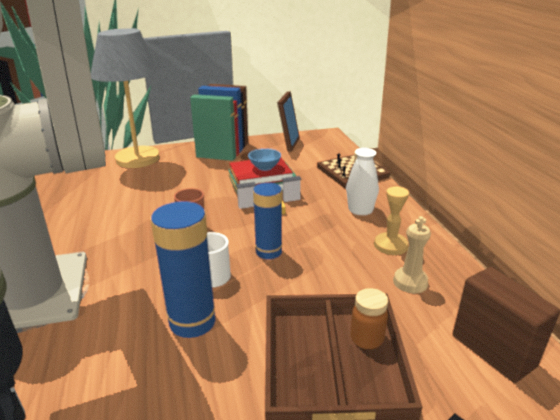

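Top view: the tin candidates are the small blue one at (298,238) and the large one at (378,317), and I choose the small one. The blue bowl is at (183,211) and the brown look-alike at (129,214). The case end is at (228,219), the tray around (423,233), and the jar at (416,203) in the back bay. Next is a close crop plus measurement.

Run:
```python
from h import *
im=np.load("pics/top.npy"); c=cam("top")
cv2.imwrite("pics/crop.png",cv2.resize(im[175:345,150:490,::-1],None,fx=2.35,fy=2.35,interpolation=cv2.INTER_CUBIC))
hsv=cv2.cvtColor(im,cv2.COLOR_RGB2HSV)
def blobs(name,lo,hi,z,amin=60):
    m=cv2.inRange(hsv,lo,hi); m[:170]=0; m[345:]=0; m[:,:150]=0;m[:,490:]=0
    n,l,st,ce=cv2.connectedComponentsWithStats(m)
    for i in range(1,n):
        if st[i,4]>amin:
            pts=np.argwhere(l==i)[:,::-1]
            P=plane(c,pts,z)[:,:2].astype(np.float32)
            rc=cv2.minAreaRect(P); print(name,st[i],ce[i].round(1),np.round(rc[0],1),np.round(rc[1],1),round(rc[2],1),'circ',cv2.minEnclosingCircle(P))
blobs("blue160",(100,120,40),(125,255,255),160)
blobs("yellow22",(20,110,120),(35,255,255),22)
blobs("red",(0,180,80),(4,255,255),68)
blobs("dark?",(0,80,10),(15,255,95),40,300)
```

```text
blue160 [165 197  25  32  62] [172.2 215.4] [557.6 323.6] [79.7 48. ] 24.0 circ ((563.6258544921875, 310.3235168457031), 40.022674560546875)
blue160 [287 225  23  23 409] [297.9 236. ] [511.9  17.7] [54.3 54. ] 1.3 circ ((512.0177612304688, 18.189876556396484), 28.378070831298828)
blue160 [ 361  298   37   38 1075] [378.6 316.5] [ 321.5 -180.9] [88.1 87.1] 0.2 circ ((321.17669677734375, -180.0526885986328), 44.627174377441406)
yellow22 [214 211  26  17 176] [231.3 219.3] [570.8 207.1] [66.8 44. ] 86.6 circ ((572.1887817382812, 208.3349609375), 38.17026901245117)
red [ 160  191   45   57 1446] [182.5 224. ] [561.5 322.3] [149.3 116.5] 1.4 circ ((561.0628051757812, 322.1705627441406), 92.14335632324219)
dark? [373 193 103  90 960] [433.4 236.3] [ 543.9 -326.6] [239.8 212.6] 76.1 circ ((542.0855102539062, -326.96832275390625), 157.52017211914062)
```

View pics/crop.png

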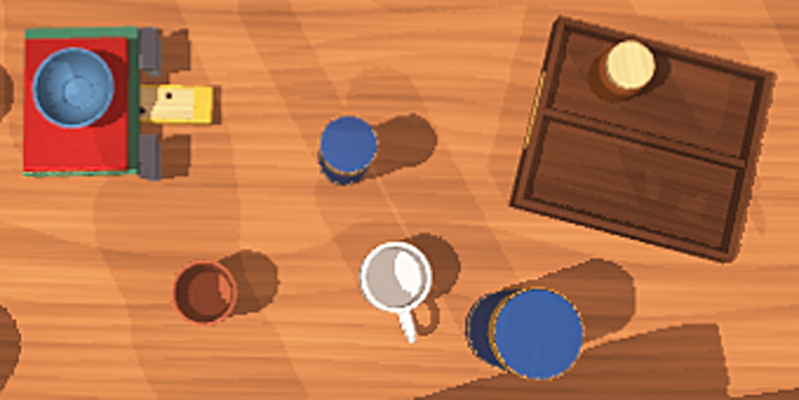

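The crop confirms it: the small tin's top is at crop (348,145) and the big tin at (537,335). The case end is at (212,104) between the posts at (150,50) and (150,157). Tray rim corners are (557,16), (773,73), (733,262) and (512,207), and the jar lid is at (631,65).

Run:
```python
from h import *
c=cam("top"); f=lambda L:np.array(L,float)/2.35+[150,175]-0.3
T=plane(c,f([(557,16),(773,73),(733,262),(512,207)]),40)[:,:2]
print("tray corners",T.round(1).tolist(),"sides",[np.linalg.norm(T[i]-T[i-1]).round(1) for i in range(4)],"ctr",T.mean(0).round(1))
u=(T[1]-T[0]+T[2]-T[3]);yaw=np.degrees(np.arctan2(-u[1],-u[0]));print("tray +y dir",yaw,"yaw",yaw-90)
v=(T[0]-T[3]+T[1]-T[2]);print("x dir",np.degrees(np.arctan2(v[1],v[0])))
print("jar",plane(c,f([(631,65)]),90).round(1))
print("tin",plane(c,f([(348,144)]),160).round(1))
P=plane(c,f([(139,28),(160,28),(160,70),(139,70),(139,136),(160,136),(160,178),(139,178)]),64)[:,:2];print("posts",P.round(1).tolist(),P.mean(0))
print("case end",plane(c,f([(214,86),(214,125),(160,84),(160,124)]),22).round(1).tolist())
print("mug,dice",plane(c,f([(396,277)]),85).round(),plane(c,f([(205,293)]),90).round())
# side view
s=cam("side"); im=np.load("pics/side.npy");hsv=cv2.cvtColor(im,cv2.COLOR_RGB2HSV)
m=cv2.inRange(hsv,(100,120,30),(125,255,255));m[:180]=0;m[:,:250]=0;m[:,290:]=0
ys,xs=np.nonzero(m);print(xs.min(),xs.max(),ys.min(),ys.max())
t=plane(c,f([(348,144)]),160)[0,:2]
print("proj tin top/bot",proj(s,[[*t,160],[*t,0]]).round(1).tolist())
print("tray proj",proj(s,np.c_[T,[40]*4]).round().tolist())
# joint1 etc
```

```text
tray corners [[681.8, -225.3], [620.9, -477.2], [402.3, -424.1], [459.3, -172.6]] sides [np.float64(228.7), np.float64(259.1), np.float64(225.0), np.float64(257.9)] ctr [ 541.1 -324.8]
tray +y dir 76.81232245685783 yaw -13.187677543142172
x dir -13.497978392013904
jar [[ 616.5 -298.    90. ]]
tin [[511.9  18.3 160. ]]
posts [[650.6, 254.7], [651.1, 230.8], [602.7, 228.8], [602.2, 252.5], [527.2, 249.2], [527.7, 225.6], [480.6, 223.7], [480.1, 247.1]] [565.27107045 239.03888044]
case end [[592.9, 170.3, 22.0], [547.3, 168.7, 22.0], [593.8, 233.0, 22.0], [547.0, 231.1, 22.0]]
mug,dice [[377. -39.  85.]] [[355. 167.  90.]]
255 280 183 257
proj tin top/bot [[268.4, 187.9], [269.6, 251.2]]
tray proj [[388.0, 292.0], [423.0, 407.0], [266.0, 411.0], [265.0, 294.0]]
```

Measurements agree across the two views. Tin (512,18), tray centre (541,-325) with yaw -13.3, jar (616,-298). Tin target is tray (55,-56), which is world about (582,-392). First I turn the yaw to 0 and travel, going round the tall big tin.

```bash
python3 -m handwheel '[[0,0,-0.02,7.6],[0,0,-0.02,7.6],[0.04,-0.02,0,0],[0.04,-0.02,0,0],[0.04,-0.02,0,0],[0.04,-0.02,0,0],[0.04,-0.02,0,0],[0.04,-0.02,0,0],[0.04,-0.02,0,0],[0.04,-0.02,0,0]]' 0.085
python3 -m handwheel '[[0.04,-0.02,0,0],[0.02,-0.03,0,0],[0,-0.035,0,0],[0,-0.035,0,0],[0,-0.035,0,0],[0,-0.035,0,0],[0,-0.035,0,0],[0,-0.035,0,0],[0,-0.035,0,0],[0,0,0,0]]'
```

```text
time: 1.1
tool_pos: [478.9, -417.5, 270.8]
tcp_rot: [-180.0, 0.0, 0.0]
ft_force: [-0.0, -0.9, 0.1]
finger_gap: 84.8
grip_force: 0.0
time: 2.1
tool_pos: [537.3, -119.9, 271.1]
tcp_rot: [-179.9, 0.0, 0.2]
ft_force: [0.8, -0.3, 0.1]
finger_gap: 85.2
grip_force: 0.0
```

```bash
python3 -m handwheel '[[-0.005,-0.028,0,0],[-0.005,-0.028,0,0],[-0.005,-0.028,0,0],[-0.005,-0.028,0,0],[-0.005,-0.026,0,0],[0,0,0,0],[0,0,0,0]]'
python3 - <<'E'
from h import *
c=cam("wrist"); im=r.snapshot("wrist"); cv2.imwrite("pics/w1.png",im[:,:,::-1])
hsv=cv2.cvtColor(im,cv2.COLOR_RGB2HSV); m=cv2.inRange(hsv,(100,120,30),(125,255,255))
n,l,st,ce=cv2.connectedComponentsWithStats(m)
for i in range(1,n):
    if st[i,4]>400:
        P=plane(c,np.argwhere(l==i)[:,::-1],160)[:,:2].astype(np.float32); print(st[i],ce[i],cv2.minEnclosingCircle(P),P.min(0),P.max(0))
E
```

```text
time: 2.8
tool_pos: [512.3, 14.0, 271.1]
tcp_rot: [180.0, 0.0, 0.1]
ft_force: [-0.1, 0.8, 0.3]
finger_gap: 84.9
grip_force: 0.0
[ 237  162   77   74 4427] [275.25389654 198.35328665] ((510.8143310546875, 19.16010284423828), 28.730472564697266) [482.417     -8.679893] [539.01697   47.711636]
[432 288  64  58 958] [460.83611691 314.05010438] ((408.3004150390625, -137.90032958984375), 41.815975189208984) [ 380.29236 -168.95053] [ 436.3085  -106.85011]
```

View pics/w1.png

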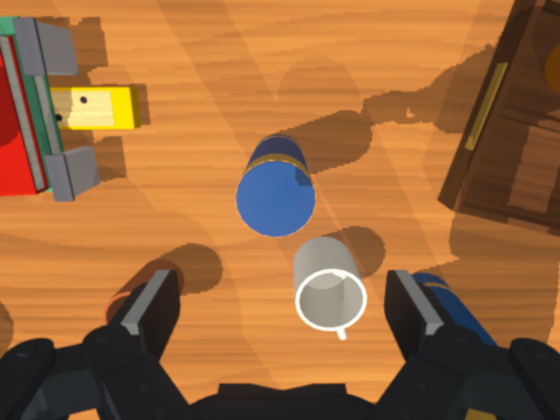

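The wrist view shows the small tin's top at (275,198), which gives (511,19) and agrees with the top view. The path is clear, so I descend and grip.

```bash
python3 -m handwheel '[[-0.001,-0.005,0.01,0],[0,0,0.025,0],[0,0,0.025,0],[0,0,0.025,0],[0,0,0.025,0],[0,0,0.025,0],[0,0,0.02,0],[0,0,0,0],[0,0,0,0]]'
python3 -m handwheel '[[0,0,0,0],[0,0,0,0],[0,0,0,0],[0,0,0,0],[0,0,0,0],[0,0,0,0],[0,0,0,0],[0,0,0,0]]' 0.03 50
```

```text
time: 3.75
tool_pos: [510.9, 18.8, 115.9]
tcp_rot: [-180.0, 0.1, -0.0]
ft_force: [-0.0, -0.3, 0.0]
finger_gap: 85.0
grip_force: 0.0
time: 4.55
tool_pos: [512.7, 19.1, 118.1]
tcp_rot: [180.0, -0.2, 0.0]
ft_force: [-0.5, -1.8, 6.7]
finger_gap: 59.2
grip_force: 54.4
```

```bash
python3 -m handwheel '[[0,0,-0.005,0],[0,0,-0.015,0],[0,0,-0.02,0],[0,0,-0.02,0],[0,0,-0.02,0],[0,0,-0.02,0],[0,0,-0.02,0],[0.005,0.01,0,0],[0.005,0.02,0,0],[0.005,0.025,0,0]]'
python3 -m handwheel '[[0.005,0.03,0,0],[0.005,0.03,0,0],[0.005,0.03,0,0],[0.005,0.03,0,0],[0.005,0.03,0,0],[0.005,0.03,0,0],[0.005,0.03,0,0],[0.005,0.03,0,0],[0.005,0.03,0,0],[0.005,0.03,0,0]]'
python3 -m handwheel '[[0.005,0.025,0,0],[0,0.02,0,0],[0,0.011,0,0],[0,0,0,0],[0,0,0,0],[0,0,0,0]]'
python3 - <<'E'
from h import *
im=r.snapshot("top"); np.save("pics/t2.npy",im); cv2.imwrite("pics/t2.png",cv2.resize(im[150:320,320:520,::-1],None,fx=3,fy=3))
E
```

```text
time: 5.55
tool_pos: [526.4, -36.2, 235.9]
tcp_rot: [-180.0, 0.0, 0.1]
ft_force: [1.2, -0.5, -2.1]
finger_gap: 59.1
grip_force: 54.4
time: 6.55
tool_pos: [575.9, -337.5, 234.9]
tcp_rot: [-179.9, 0.1, 0.0]
ft_force: [0.9, -0.1, -0.8]
finger_gap: 59.3
grip_force: 54.4
time: 7.15
tool_pos: [581.7, -390.6, 236.3]
tcp_rot: [-180.0, 0.0, 0.1]
ft_force: [0.4, -0.5, -2.0]
finger_gap: 58.8
grip_force: 54.5
```

View pics/t2.png

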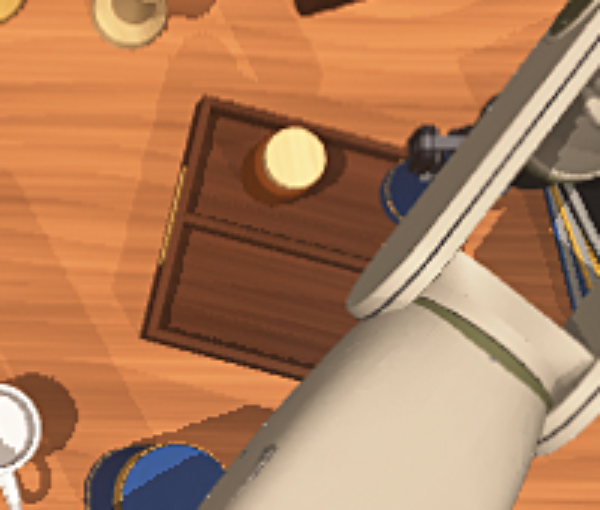

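The tin (crop (400,190)) hangs over the back bay, clear of the jar (295,157). I lower it gently.

```bash
python3 -m handwheel '[[0,-0.001,0.015,0],[0,0,0.02,0],[0,0,0.02,0],[0,0,0.02,0],[0,0,0.015,0],[0,0,0.01,0],[0,0,0.005,0],[0,0,0,0],[0,0,0,0]]'
python3 -m handwheel '[[0,0,0.002,0],[0,0,0.002,0],[0,0,0,0]]'
```

```text
time: 8.1
tool_pos: [582.0, -391.1, 132.3]
tcp_rot: [179.9, -0.1, 0.0]
ft_force: [0.4, -0.1, -2.4]
finger_gap: 59.0
grip_force: 54.5
time: 8.4
tool_pos: [581.5, -390.7, 127.3]
tcp_rot: [180.0, -0.0, 0.0]
ft_force: [-0.4, 0.3, -2.3]
finger_gap: 59.2
grip_force: 54.5
```

```bash
python3 -m handwheel '[[0,0,0.001,0],[0,0,0.001,0],[0,0,0,0]]'; python3 -m handwheel '[[0,0,0.001,0],[0,0,0.001,0],[0,0,0,0]]'
```

```text
time: 8.7
tool_pos: [581.8, -390.8, 126.3]
tcp_rot: [180.0, -0.0, 0.0]
ft_force: [-1.9, 2.1, 3.7]
finger_gap: 58.9
grip_force: 55.1
time: 9.0
tool_pos: [582.2, -390.9, 126.2]
tcp_rot: [179.9, -0.1, 0.0]
ft_force: [-4.5, 4.6, 13.6]
finger_gap: 59.3
grip_force: 56.1
```

```bash
python3 -m handwheel '[[0,0,-0.002,0],[0,0,0,0],[0,0,0,0],[0,0,0,0],[0,0,0,0]]' 0.085
python3 -m handwheel '[[0,0,-0.01,0],[0,0,-0.02,0],[0,0,-0.03,0],[0,0,-0.03,0],[0,0,-0.03,0],[0,-0.02,-0.02,0],[0,-0.03,0,0],[0,-0.03,0,0],[0,-0.03,0,0],[0,-0.03,0,0]]'
python3 -m handwheel '[[0,-0.035,0,0],[0,-0.035,0,0],[0,-0.035,0,0],[0,-0.035,0,0],[0,-0.035,0,0],[0,-0.035,0,0],[0,-0.035,0,0],[0,-0.035,0,0],[0,-0.035,0,0],[-0.01,-0.025,0,0]]'
python3 -m handwheel '[[0,-0.02,0,-8.5],[0,0,0,-8.5],[0,0,0,-8.5],[0,0,0,-8.5],[0,0,0,-8.5],[0,0,0,-8.5],[0,0,0,-8.5],[0,0,0,-8.5],[0,0,0,-8.5],[0,0,0,-8.5]]'
python3 -m handwheel '[[0,0,0,-7],[0,0,0,0],[0,0,0,0]]'
python3 - <<'E'
from h import *
s=r.sense();print(s["joint_pos"].round(1))
c=cam("wrist"); im=r.snapshot("wrist"); cv2.imwrite("pics/w3.png",im[:,:,::-1]);np.save("pics/w3.npy",im)
ct=cam("top");t=r.snapshot("top");np.save("pics/t3.npy",t)
hsv=cv2.cvtColor(im,cv2.COLOR_RGB2HSV); m=cv2.inRange(hsv,(20,110,110),(35,255,255))
n,l,st,ce=cv2.connectedComponentsWithStats(m)
for i in range(1,n):
    if st[i,4]>200:
        P=plane(c,np.argwhere(l==i)[:,::-1],22)[:,:2].astype(np.float32); print(st[i],ce[i],cv2.minAreaRect(P),P.min(0),P.max(0))
E
```

```text
time: 9.5
tool_pos: [581.4, -390.6, 124.9]
tcp_rot: [-180.0, 0.0, 0.0]
ft_force: [-0.5, 0.5, 0.9]
finger_gap: 85.0
grip_force: 0.0
time: 10.5
tool_pos: [581.4, -249.7, 266.3]
tcp_rot: [180.0, -0.1, 0.0]
ft_force: [0.5, 0.5, 0.1]
finger_gap: 85.4
grip_force: 0.0
time: 11.5
tool_pos: [571.5, 91.4, 266.1]
tcp_rot: [-180.0, -0.1, 0.1]
ft_force: [1.0, -0.8, 0.3]
finger_gap: 85.0
grip_force: 0.0
time: 12.5
tool_pos: [571.4, 109.3, 266.3]
tcp_rot: [179.9, -0.0, 85.4]
ft_force: [-0.5, 0.1, -0.3]
finger_gap: 85.1
grip_force: 0.0
time: 12.8
tool_pos: [571.4, 109.3, 265.9]
tcp_rot: [180.0, -0.0, 91.8]
ft_force: [-1.0, 0.1, -0.7]
finger_gap: 85.1
grip_force: 0.0
[ 5.8  3.9 85.5 -0.  90.6  4. ]
[ 262   14   46   90 3041] [283.4413022  65.1946728] ((569.1259765625, 215.91835021972656), (44.14747619628906, 83.77212524414062), 0.904451310634613) [546.64404 174.23041] [591.1068  258.14044]
[ 422  247   69   67 2284] [455.41725044 275.52977233] ((793.791259765625, -29.243492126464844), (66.10591125488281, 102.57194519042969), 45.11968994140625) [745.2793  -73.62238] [836.46246  16.66012]
[ 485  311   56   37 1054] [510.61100569 330.87381404] ((878.8980102539062, -104.78091430664062), (48.863059997558594, 71.64993286132812), 69.00215148925781) [ 840.9451  -124.71205] [914.8486  -69.81003]
```

View pics/w3.png

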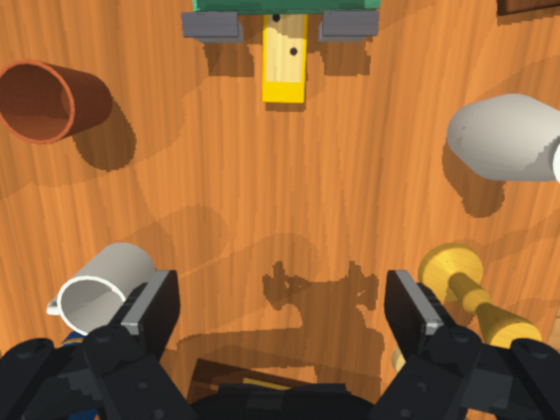

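The wrist view shows the case end at (285,100) and the posts at (212,25) and (349,25). The case centreline is at x≈569.5 with its end at y≈172, yaw about 1 to 2°. I grip it at y≈192.

```bash
python3 -m handwheel '[[0.02,0.001,0.01,0],[0.03,0,0.02,0],[0.025,0,0.03,0],[0.008,0,0.03,0],[0,0,0.03,0],[0,0,0.03,0],[0,0,0.03,0],[0,0,0.03,0],[0,0,0.02,0],[0,0,0.01,0]]'
python3 -m handwheel '[[0,0,0.008,0],[0,0,0.006,0],[0,0,0.004,0],[0,0,0.003,0],[0,0,0,0],[0,0,0,0]]'
```

```text
time: 13.9
tool_pos: [567.7, 191.9, 22.7]
tcp_rot: [-179.8, 0.0, 91.9]
ft_force: [-0.6, -0.7, 0.5]
finger_gap: 84.9
grip_force: 0.0
time: 14.5
tool_pos: [569.7, 192.4, 4.8]
tcp_rot: [180.0, -0.0, 92.0]
ft_force: [-0.7, 0.3, 0.0]
finger_gap: 84.5
grip_force: 0.0
```

```bash
python3 -m handwheel '[[0,0,0,0],[0,0,0,0],[0,0,0,0],[0,0,0,0],[0,0,0,0],[0,0,0,0],[0,0,0,0],[0,0,0,0]]' 0.02 60
```

```text
time: 15.3
tool_pos: [570.1, 192.4, 5.0]
tcp_rot: [179.9, -0.0, 92.0]
ft_force: [1.3, -0.8, 4.9]
finger_gap: 42.5
grip_force: 61.6
```

Gripped. I pull slowly, straight out.

```bash
python3 -m handwheel '[[-0.002,0,0,0],[-0.004,0,0,0],[-0.006,0,0,0],[-0.006,0,0,0],[-0.006,0,0,0],[-0.006,0,0,0],[-0.006,0,0,0],[-0.006,0,0,0],[-0.006,0,0,0],[-0.006,0,0,0]]'
```

```text
time: 16.3
tool_pos: [571.5, 141.4, 5.0]
tcp_rot: [179.9, -0.3, 92.1]
ft_force: [-1.1, 14.8, 5.0]
finger_gap: 42.9
grip_force: 61.2
```

```bash
python3 -m handwheel '[[-0.005,0,0,0],[-0.005,0,0,0],[-0.005,0,0,0],[-0.005,0,0,0],[-0.005,0,0,0],[-0.005,0,0,0],[-0.005,0,0,0],[-0.005,0,0,0],[-0.005,0,0,0],[-0.005,0,0,0]]'
python3 - <<'E'
from h import *
im=r.snapshot("side"); cv2.imwrite("pics/s4.png",cv2.resize(im[120:270,190:390,::-1],None,fx=4,fy=4))
E
```

```text
time: 17.3
tool_pos: [573.5, 89.6, 5.0]
tcp_rot: [179.9, -0.1, 92.1]
ft_force: [-0.2, 6.1, 6.5]
finger_gap: 42.2
grip_force: 61.4
```

View pics/s4.png

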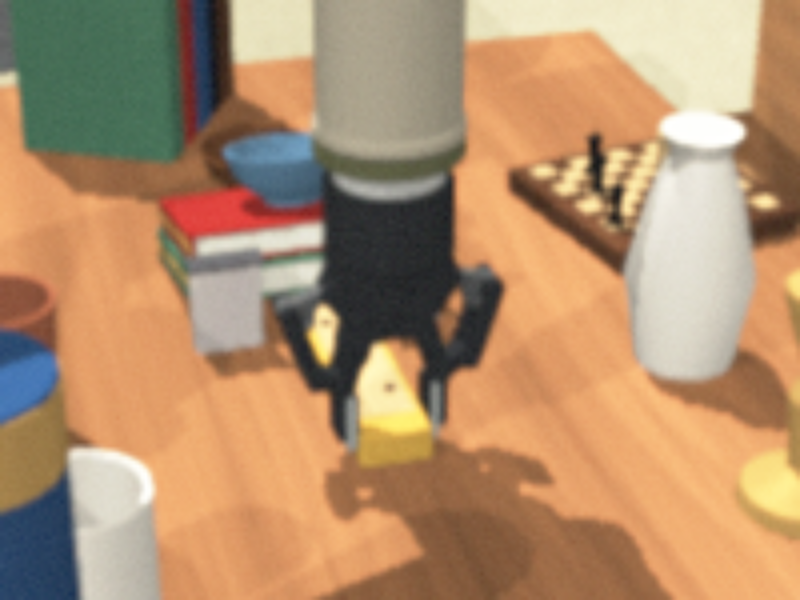

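Stack intact (bowl at crop (270,165), tilted slightly back), and the case is coming out straight. I continue.

```bash
python3 -m handwheel '[[-0.004,0,0,0],[-0.004,0,0,0],[-0.004,0,0,0],[-0.004,0,0,0],[-0.004,0,0,0],[-0.004,0,0,0],[-0.004,0,0,0],[-0.004,0,0,0],[-0.004,0,0,0],[-0.004,0,0,0]]'
python3 -m handwheel '[[-0.004,0,0,0],[-0.004,0,0,0],[-0.005,0,0,0],[-0.005,0,0,0],[-0.006,0,0,0],[-0.006,0,0,0],[-0.006,0,0,0],[-0.004,0,0,0],[0,0,0,0],[0,0,0,0]]'
python3 - <<'E'
from h import *
im=r.snapshot("side"); a=cv2.resize(im[120:270,190:390,::-1],None,fx=2.6,fy=2.6)
cv2.imwrite("pics/s5.png",a)
E
```

```text
time: 18.35
tool_pos: [575.0, 49.4, 5.0]
tcp_rot: [179.9, -0.1, 92.1]
ft_force: [0.3, 5.2, 7.4]
finger_gap: 42.7
grip_force: 61.4
time: 19.35
tool_pos: [576.4, 8.7, 5.0]
tcp_rot: [179.9, -0.0, 92.0]
ft_force: [-0.4, 1.8, 6.4]
finger_gap: 42.8
grip_force: 61.4
```

View pics/s5.png

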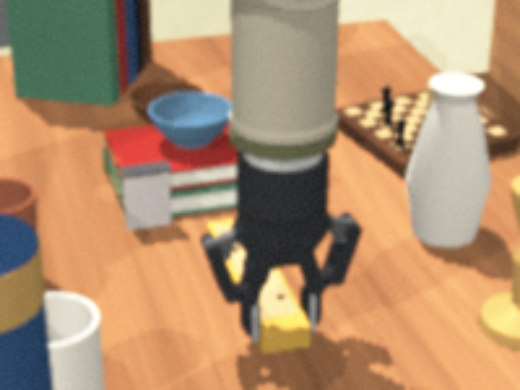

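The stack has settled level behind the posts, and the case is clear by about 40 mm. I release, rise and measure the case for a regrasp at its middle.

```bash
python3 -m handwheel '[[0,0,-0.001,0],[0,0,0,0],[0,0,0,0],[0,0,0,0],[0,0,0,0]]' 0.085
python3 -m handwheel '[[0,0,-0.01,0],[0,0,-0.02,0],[0,0,-0.03,0],[0,0,-0.03,0],[0,0,-0.03,0],[0,0,-0.03,0],[0,0,-0.03,0],[0,0,-0.02,0],[0,0,0,0],[0,0,0,0]]'
python3 - <<'E'
from h import *
c=cam("wrist"); im=r.snapshot("wrist");np.save("pics/w6.npy",im)
hsv=cv2.cvtColor(im,cv2.COLOR_RGB2HSV); m=cv2.inRange(hsv,(18,80,110),(35,255,255))
n,l,st,ce=cv2.connectedComponentsWithStats(m)
for i in range(1,n):
    if st[i,4]>300:
        P=plane(c,np.argwhere(l==i)[:,::-1],22)[:,:2].astype(np.float32); print(st[i],ce[i],cv2.minAreaRect(P),P.min(0),P.max(0))
E
```

```text
time: 19.9
tool_pos: [575.6, 8.4, 5.1]
tcp_rot: [-180.0, -0.0, 92.0]
ft_force: [-0.3, -0.3, -0.7]
finger_gap: 85.2
grip_force: 0.0
time: 20.9
tool_pos: [576.1, 8.4, 206.0]
tcp_rot: [179.9, 0.0, 92.0]
ft_force: [-0.4, 0.8, -0.3]
finger_gap: 85.1
grip_force: 0.0
[ 258    0   58  197 9777] [284.24322389  94.89751458] ((574.6240234375, 73.76287841796875), (44.69072723388672, 166.3936767578125), 0.05254346504807472) [552.2516   -9.41621] [596.98724 156.9801 ]
[ 448  175  112  122 5830] [498.07684391 219.42246998] ((815.2164306640625, -39.92132568359375), (73.52995300292969, 165.48638916015625), 63.30713653564453) [ 737.5473   -109.937065] [872.62634   17.581532]
[438 297  40  36 756] [459.75925926 312.44312169] ((771.621826171875, -133.92892456054688), (22.124088287353516, 63.30128479003906), 40.35368347167969) [ 743.80365 -157.3076 ] [ 793.8542  -114.38514]
```

```bash
python3 -m handwheel '[[0.02,0,0,0],[0.03,0.001,0,0],[0.025,0,0.02,0],[0.007,0,0.03,0],[0,0,0.03,0],[0,0,0.03,0],[0,0,0.03,0],[0,0,0.03,0],[0,0,0.015,0],[0,0,0.008,0]]'
python3 -m handwheel '[[0,0,0.005,0],[0,0,0.002,0],[0,0,0.001,0],[0,0,0,0],[0,0,0,0]]'
python3 -m handwheel '[[0,0,0,0],[0,0,0,0],[0,0,0,0],[0,0,0,0],[0,0,0,0],[0,0,0,0],[0,0,0,0],[0,0,0,0]]' 0.02 60
```

```text
time: 21.95
tool_pos: [571.7, 90.2, 9.4]
tcp_rot: [-179.7, 0.0, 92.0]
ft_force: [-0.6, -0.7, 0.5]
finger_gap: 85.3
grip_force: 0.0
time: 22.45
tool_pos: [574.7, 90.4, 5.2]
tcp_rot: [179.9, -0.0, 92.0]
ft_force: [0.1, 0.4, -0.6]
finger_gap: 85.1
grip_force: 0.0
time: 23.25
tool_pos: [574.7, 90.4, 5.1]
tcp_rot: [179.9, -0.0, 92.0]
ft_force: [-0.2, 0.2, 5.9]
finger_gap: 42.5
grip_force: 62.1
```

Run:
```python
from h import *
print(r.sense()["joint_pos"].round(2))
a=cam("top");b=cam("side")
o1,d1=ray(a,[(378.6,316.5)]);o2,d2=ray(b,[(181.5,216)])
A=np.c_[d1[0],-d2[0]];s=np.linalg.lstsq(A,o2-o1,rcond=None)[0]
print("big tin top",o1+d1[0]*s[0],o2+d2[0]*s[1])
# fit r=a+L2 sin q2+L3 sin(q23); z=e+L2 cos q2+L3 cos q23
q=r.sense();S=[((7.51,85.32),(599.5,230.4)),((3.9,85.5),(581.8,266)),((q["joint_pos"][1],q["joint_pos"][2]),(np.hypot(*q["tool_pos"][:2]),q["tool_pos"][2]))]
M=[];y=[]
for (j2,j3),(R,z) in S:
    s2,c2,s3,c3=[f(np.radians(v)) for v in(j2,j2+j3) for f in(np.sin,np.cos)]
    M+= [[s2,s3,1,0],[c2,c3,0,1]]; y+=[R,z]
x,res,rk,sv=np.linalg.lstsq(np.array(M),np.array(y),rcond=None);print("L2,L3,a,h-d",x,res,rk)
```

```text
[ 3.89 17.37 98.94 -0.   63.61  1.86]
big tin top [ 322.60459646 -167.89328946  225.9201791 ] [ 325.69430108 -167.95915367  225.87113909]
L2,L3,a,h-d [243.63323175 551.29872804  15.264441    16.70912787] [5.67101726] 4
```

The forearm clears the big tin (226 mm high). I lift, turn to the tray's yaw, and travel along the tray's y.

```bash
python3 -m handwheel '[[0,0,-0.005,0],[0,0,-0.015,0],[0,0,-0.02,0],[0,0,-0.025,0],[0,0,-0.025,0],[0,0,-0.025,4],[0,0,0,4],[0,0,0,4],[0,0,0,3.3],[0,0,0,0]]'
python3 -m handwheel '[[-0.02,0,0,0],[-0.03,0.001,0,0],[-0.035,0.001,0,0],[-0.035,0.001,0,0],[-0.035,0.001,0,0],[-0.035,0.001,0,0],[-0.035,0.001,0,0],[-0.035,0.001,0,0],[-0.035,0.001,0,0],[-0.035,0,0,0]]'
python3 -m handwheel '[[-0.035,0,0,0],[-0.03,0,0,0],[-0.012,0,0,0],[0,0,0,0],[0,0,0,0]]'
python3 - <<'E'
from h import *
im=r.snapshot("side"); cv2.imwrite("pics/s7.png",cv2.resize(im[200:420,220:440,::-1],None,fx=2.5,fy=2.5))
E
```

```text
time: 24.25
tool_pos: [573.8, 90.4, 120.0]
tcp_rot: [-180.0, -0.0, 76.7]
ft_force: [-0.2, 0.3, -2.2]
finger_gap: 42.7
grip_force: 61.2
time: 25.25
tool_pos: [505.5, -234.0, 119.7]
tcp_rot: [180.0, -0.0, 76.8]
ft_force: [0.8, -1.1, -2.3]
finger_gap: 42.8
grip_force: 61.3
time: 25.75
tool_pos: [488.4, -306.7, 119.2]
tcp_rot: [-180.0, -0.0, 76.8]
ft_force: [0.5, 0.2, -1.6]
finger_gap: 42.7
grip_force: 61.3
```

View pics/s7.png

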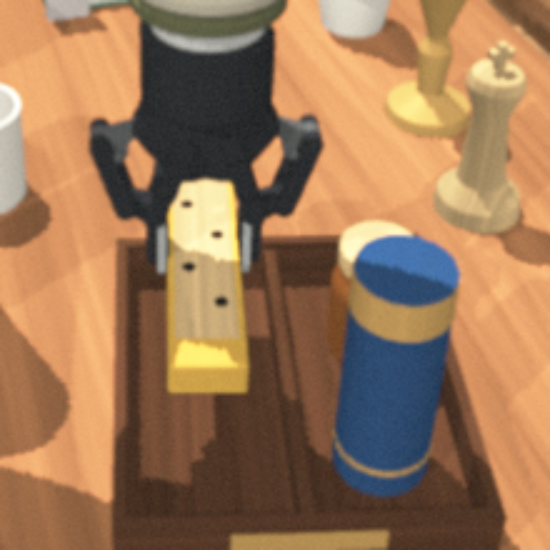

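The tin is upright at (400,370) beside the jar, and the case is held level over the front bay. I lower it.

```bash
python3 -m handwheel '[[-0.003,0,0.01,0],[0,0,0.02,0],[0,0,0.02,0],[0,0,0.02,0],[0,0,0.015,0],[0,0,0.01,0],[0,0,0.004,0],[0,0,0.002,0],[0,0,0,0],[0,0,0,0]]'
python3 -m handwheel '[[0,0,0.001,0],[0,0,0.001,0],[0,0,0.001,0],[0,0,0,0]]'
```

```text
time: 26.8
tool_pos: [488.2, -311.0, 19.3]
tcp_rot: [179.9, 0.0, 76.7]
ft_force: [0.3, 0.2, -2.4]
finger_gap: 42.6
grip_force: 61.3
time: 27.2
tool_pos: [487.5, -310.5, 15.1]
tcp_rot: [-180.0, -0.0, 76.7]
ft_force: [-1.0, 1.3, -2.7]
finger_gap: 42.5
grip_force: 61.3
```

```bash
python3 -m handwheel '[[0,0,0.001,0],[0,0,0.001,0],[0,0,0,0]]';python3 -m handwheel '[[0,0,0.001,0],[0,0,0,0]]'
```

```text
time: 27.5
tool_pos: [487.6, -310.5, 13.2]
tcp_rot: [180.0, 0.0, 76.7]
ft_force: [-0.7, -0.2, -2.4]
finger_gap: 42.7
grip_force: 61.3
time: 27.7
tool_pos: [487.7, -310.6, 13.1]
tcp_rot: [-180.0, 0.0, 76.7]
ft_force: [-3.8, 2.0, 6.8]
finger_gap: 42.7
grip_force: 62.1
```

On the floor. I release to a 60 mm opening, rise, and move aside.

```bash
python3 -m handwheel '[[0,0,-0.001,0],[0,0,0,0],[0,0,0,0],[0,0,0,0],[0,0,0,0]]' 0.06
python3 -m handwheel '[[0,0,-0.01,0],[0,0,-0.02,0],[0,0,-0.03,0],[0,0,-0.03,0],[0,0,-0.03,0],[0,0,-0.03,0],[0,0,-0.03,0],[0,0,-0.03,0],[0,0,-0.03,0],[0,0,-0.03,0]]'
python3 -m handwheel '[[0.03,0,0,0],[0.035,0,0,0],[0.035,0,0,0],[0.035,0,0,0],[0.035,0,0,0],[0.035,0,0,0],[0.035,0,0,0],[0.035,0,0,0],[0,0,0,0],[0,0,0,0]]'
python3 - <<'E'
from h import *
t=r.snapshot("top");s=r.snapshot("side")
a=cv2.resize(t[150:330,120:500],(800,379));b=cv2.resize(s[120:420,190:440],(184,220))
cv2.imwrite("pics/e.png",np.vstack([a,np.hstack([cv2.resize(s[120:420,190:490],(220,220)),cv2.resize(s[120:220,200:330],(286,220)),cv2.resize(s[280:420,250:440],(294,220))])])[:,:,::-1])
E
```

```text
time: 28.2
tool_pos: [487.6, -310.5, 13.3]
tcp_rot: [180.0, -0.0, 76.7]
ft_force: [-0.6, -0.5, -0.1]
finger_gap: 59.9
grip_force: 0.0
time: 29.2
tool_pos: [487.4, -310.4, 285.5]
tcp_rot: [180.0, 0.0, 76.7]
ft_force: [0.8, -0.3, -0.5]
finger_gap: 60.0
grip_force: 0.0
time: 30.2
tool_pos: [550.7, -42.3, 283.9]
tcp_rot: [180.0, 0.0, 76.8]
ft_force: [-0.1, -0.1, -0.0]
finger_gap: 60.4
grip_force: 0.0
```

View pics/e.png

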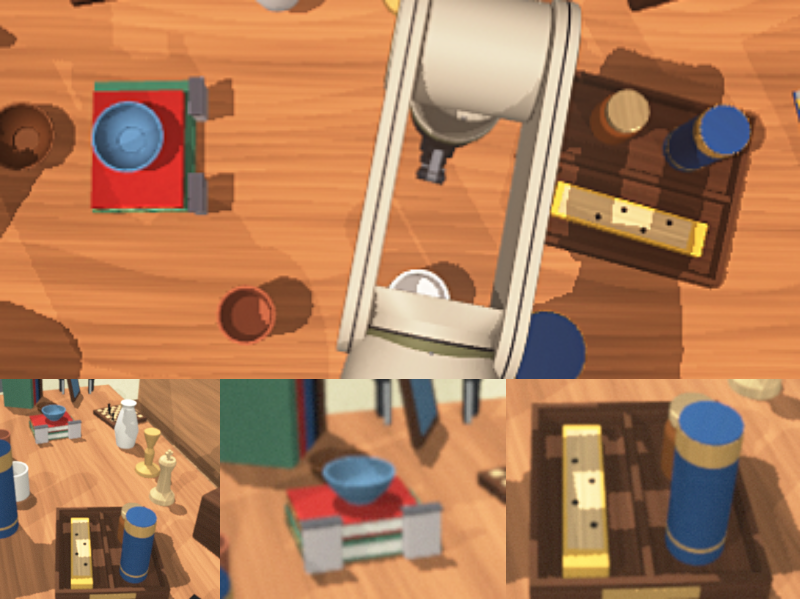

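The final picture shows the case flat in the front bay (630,219), the tin upright beside the jar (725,130), and the stack level behind the posts with the bowl on top (127,136).

```bash
python3 -c "
from bench import r
print(r.hand_in())"
```

```text
the job is handed in; nothing more can be done
None
```

The job is handed in at about 30 s of the 69 s allowed: the tin stands upright in the back bay beside the jar, the domino case lies flat in the front bay, and the books and bowl are still stacked in order behind the bookends; no verdict came back.

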